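# Clamp the second bottle on the shaker with the turnbuckle and switch it on

### The arm

A 7-joint arm with a two-finger parallel gripper is mounted at the origin on the work surface. World frame = base frame: x ahead of the robot, y to its left, z up, the work surface at z = 0. Lengths are in m, angles in rad, forces in N, time in s.
With the tool pointing down it reaches from about 0.425 to 0.925 m from the base axis. Payload 6.8 kg.
Tool frame: the origin (TCP) lies midway between the tips of the shut fingers; the grasp point (between the pads) lies 19 mm behind it (r.grip_point_offset is the distance from the TCP to the grasp point, in m); z points along the fingers, y is the direction in which the jaws open and shut (so a half turn about z gives the same grasp; the last joint's range is limited). The gripper opens to 85 mm and grips with 20 to 120 N. Pads are 22 mm wide; open, the fingers measure 114 mm over their backs; the gripper's body (76 mm by 85 mm) begins 54 mm behind the grasp point. The pads swing forward as they close: fully open they stand 13 mm farther back than shut.
Start: joints at [-1.36, 0.477, 0.022, 1.555, -0.011, 1.109, -0.083], TCP at [0.212, 0.641, 0.231] pointing down, gripper open.
Joint ranges: [-2.96, 2.96], [-0.34, 2.1], [-1.41, 1.46], [0.24, 2.44], [-1.37, 4.51], [0.17, 1.92], [-2.96, 2.96]. Speed limits (rad/s): [2.39, 2.39, 3.14, 3.14, 3.14, 3.14, 3.14].

### API

Orientations are given as a rotation vector (axis times angle).
In Python, from bench import r, grab_frame, camera_params gives the robot as it stands.
- The arm moves only by the tool carry_out, never from a script. Its argument "motion" is text: rows parted by semicolons, each of 5 numbers parted by spaces: the closure, from 0 (fully open) to 1 (shut), then the shift along the tool's x, y, z in mm, then the turn about the tool's z in rad. In form: fingers dx dy dz twist; .... A call has exactly 8 rows; each row shifts and turns the commanded pose from where the row before left it, along the tool's axes as they then stand; what a row does not reach is not made up. A row lasts 1/8 s, in which the tool goes at most 62.5 mm and 10.7 degrees, less where a joint would pass 70% of its speed; a pose out of reach is approached as far as the arm can. A call with a gripper value outside its range is refused whole. The fingers move at their own pace and stop on an object; "newtons" is the grip in N (left out, the last holds). Time passes only in rows, so rows that do not move let the fingers close, or fill a call up. It gives the time, the measured TCP pose, the force and the opening at its end, in the units of the state.
- r.get_obs(): the state, without advancing time (a new reading comes with each control period).
- grab_frame(name): name is "side" or "top" or "wrist"; returns the picture (400x640x3 uint8, red, green, blue); there is no depth.
- camera_params(name): a dict with "fx", "fy", "cx", "cy" (pixels), "eye" and "attitude" of the camera in the world. Camera axes: x right, y down, z forward; pixel columns grow to the right and rows downward; lengths in m; the calibration is good to about 2 mm. A picture is of the moment at which its call begins: read the wrist's pose just before it. camera_params takes no time and is no camera call; for the wrist camera it gives the pose at the moment of the call.
- r.hand_in(): hands the job in, once; it reports no verdict.
The state is a dict: "clock": time; "joints": joint angles; "qvel": joint speeds; "tau": joint torques, N m; "tcp_pos": TCP position; "orientation": TCP orientation; "contact_force": force on the tool from outside, world axes, zero at the start; "moment": the same for the moment, N m; "grip_width": finger opening in m.
Only numpy, scipy, OpenCV 4.12 (cv2) and the standard library are available. Lean on these libraries where they do the work, as an engineer would, in place of code of your own. Each camera call takes 0.05 s, during which the arm holds its last target.

### The job

Take the other amber bottle with the blue cap from the bench and stand it upright, without banging it, on the empty round mat of the shaker, opposite its twin. Then turn the star-handled turnbuckle sleeve between the two until both clamp bars are snug on both bottles, firm but not forced, and only then switch the green rocker on the shaker's front to on (the wall timer will start the run later). Leave everything else on the bench where it is.

Things in the scene. Friction and masses are not known exactly. Their poses are not given: they have to be found in the camera images.
- shaker: White bench orbital shaker, standing still, fixed. Origin: centre of its underside, below the middle of the turnbuckle; x away from the robot (yaw within 0.2 rad), y left, z up. Aluminium platform 250 mm (x) by 340 mm (y), top 110 mm above the bench. Front console (x -210 to -120 mm) 60 mm high: green rocker at the left, display, black dial (to 78 mm high) at the right.
- mat_right (a point): Centre of the empty round dark mat (74 mm across, flush) on the platform, at x = 0, y = -115 mm, 110 mm above the shaker's origin: where the second bottle has to stand.
- mat_left (a point): Centre of the other round mat, at x = 0, y = +115 mm: the first bottle stands on it.
- bottle_on: Amber wide-mouth glass bottle that already stands loose on the left mat: 66 mm diameter up to 72 mm height, shoulder and neck to 82 mm, blue ribbed cap 50 mm diameter from 82 to 108 mm, about 300 g. Origin: centre of its underside, z up.
- bottle_new: Its twin, the same in all sizes, standing on the bench to the right of the shaker among other bottles. It can be lifted by its cap. Origin: centre of its underside, z up.
- sleeve (a joint): Angle of the turnbuckle sleeve, rad; grows as it tightens (start 0.6 to 3.2). Level axis along the shaker's x. Four spokes at right angles, at x = 0: 8 mm rods ending in red balls of 14 mm diameter, ball centres 42 mm from the axis. At 0 one points straight up; a growing value moves the upper spokes towards the shaker's -y (clockwise seen from the robot). It stays where it is left.
- sleeve_centre (a point): Middle of the sleeve, on its axis, 165 mm above the bench. The sleeve is 50 mm long, 27 mm thick, with a 36 mm hub; its two saddles (x -19 to -12 and 12 to 19 mm) reach 18 mm above the axis. Turning takes about 0.1 Nm (3 to 4 N on a ball); once the bars touch the bottles, each further 0.1 Nm adds about 10 N per bottle and bar. The balls are polished and slippery.
- bar_front: Clamp bar on the robot's side, along the shaker's y: 310 mm long, 26 mm high, black rubber face, threaded rod in its middle. Origin: middle of its rubber face, 55 mm above the platform (its top: 68 mm). The sleeve moves it along the shaker's x, 2.5 mm inward per rad: its face is 50.5 mm minus 2.5 mm per rad from the middle, so it touches a centred 66 mm bottle at 7.0 rad.
- bar_rear: The same clamp bar on the far side, its face towards the robot; it moves the opposite way by the same amount at the same time.
- rocker (a joint): Angle of the green power rocker on the console, rad: 0 (to 0.06) off, its front end (nearest the robot, white bar) standing up; 0.4 on, its front end pressed level. 38 mm long along the shaker's x, 21 mm wide; pivot at x -165, y 100 mm from the shaker's origin, 66 mm above the bench. It takes about 3 N and stays where it is left.
- rocker_on (a point): Point on top of the rocker's front end, 12 mm in front of its pivot, to be pressed down: 71 mm above the bench when off, 66 mm when on.
- clear_bottle: Clear bottle with an orange cap, 56 mm diameter, 124 mm high, on the bench to the right; leave it alone. Origin: centre of its underside.
- white_jar: White plastic jar, 64 mm diameter, 92 mm high, on the bench to the right; leave it alone. Origin: centre of its underside.
- tip_box: Pink pipette tip box with a clear lid, 124 x 86 x 68 mm, left of the shaker; leave it alone. Origin: centre of its underside.
- petri_stack: Three stacked dishes, 90 mm diameter, 46 mm high, to the left of the shaker; leave alone. Origin: centre of its underside.
- pipette: White pipette lying on the bench at the right, 230 mm long, 30 mm high; leave alone. Origin: on the bench under its middle.
Things that resemble listed ones, but are neither listed nor needed, are in the scene too. What is shaped like the bottle_new but red or turquoise is not meant.

How it is judged:
By the outcome, as a careful person would: the job done as asked, in the order asked, and still so for the second after the job is handed in, with the robot touching nothing.
It also fails if it takes over 64 s, if anything falls off the work surface, if the arm or the gripper's body presses on something with over 40 N, if the wrist force passes 120 N, or if a joint passes its speed limit or range.

## Working session

There is one attempt and no reset: what is moved stays moved. The work goes in short steps, Python scripts to look and compute and a tool call to move; the robot and the scene stay as the last step left them, time stands still between calls to the robot, and variables do not carry over. Pictures are saved under pics/ and viewed, and the job is handed in when it is done.

Besides the shell and the picture viewer there is one more tool, called after "Request:" by a JSON object that holds its "api" and its "payload", one argument or row to a line. carry_out: Moves the arm, as the interface text tells. Its arguments: {"type":"object","properties":{"motion":{"type":"string"},"newtons":{"type":"number"}},"required":["motion"]}

```bash
ls; mkdir -p pics; python3 - <<'E'
from bench import r, grab_frame, camera_params
import cv2
print(r.get_obs())
for n in ("side","top","wrist"):
    print(n,camera_params(n))
    cv2.imwrite(f"pics/{n}0.png",grab_frame(n)[:,:,::-1])
E
```

```text
pics
{'clock': 0.0, 'joints': array([-1.3600416 ,  0.4778115 ,  0.02231753,  1.55645295, -0.01150563,
        1.10930151, -0.08306513]), 'qvel': array([-0.00049548,  0.0011754 , -0.00133383, -0.00116265, -0.00088242,
       -0.00191642,  0.00061882]), 'tau': array([ 4.26642337e-04, -5.96437204e+01,  1.60788216e+00, -2.81207532e+01,
        1.22758158e-02,  9.04880231e-03,  9.07703651e-06]), 'tcp_pos': array([0.21141151, 0.64041109, 0.23031701]), 'orientation': array([-4.98595163e-01, -3.10159996e+00,  2.88633701e-03]), 'contact_force': array([-0.59687246, -0.41305634, -0.58593977]), 'moment': array([-0.05425915,  0.02296791, -0.02944394]), 'grip_width': 0.0854733891163747}
side {'fx': 457.08880941723424, 'fy': 457.08880941723424, 'cx': 325.80604369452595, 'cy': 195.25650491828245, 'eye': array([ 0.35707158, -1.22361707,  1.19601443]), 'attitude': array([-2.28609366,  0.11285787, -0.04436538])}
top {'fx': 449.29223190720745, 'fy': 449.29223190720745, 'cx': 320.545284061501, 'cy': 192.81729758639233, 'eye': array([0.25111115, 0.00827174, 1.73500719]), 'attitude': array([-2.13208104,  2.17155051, -0.14249975])}
wrist {'fx': 355.9464029381756, 'fy': 355.9464029381756, 'cx': 323.7691008274858, 'cy': 200.88742725374044, 'eye': array([0.14584586, 0.66179767, 0.37386514]), 'attitude': array([2.35828666, 1.70478161, 0.23120958])}
```

View pics/side0.png

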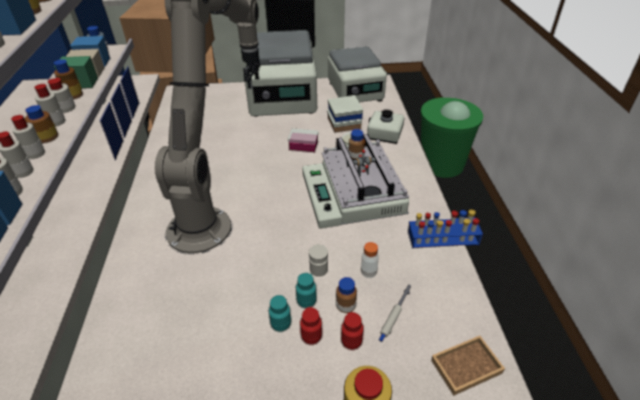

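View pics/top0.png

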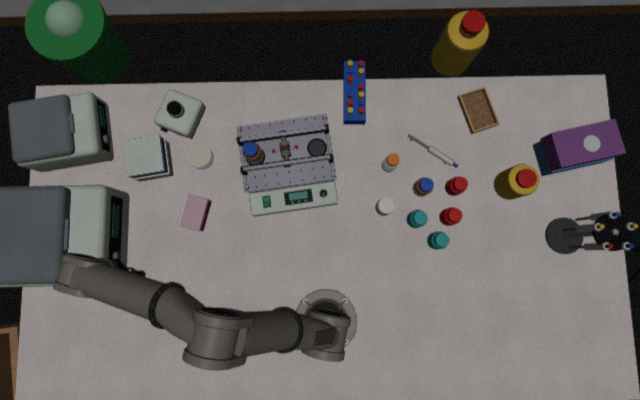

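View pics/wrist0.png

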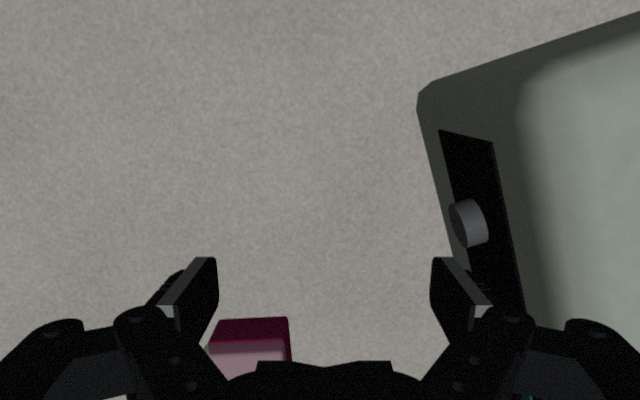

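The side view shows the blue-capped amber bottle at (346,287), and the top view shows it at (425,186). Its twin is at top (250,149), the empty mat at (317,148), and the rocker at (266,201). I'll measure next.

```bash
cat > h.py <<'E'
import numpy as np, cv2
from scipy.spatial.transform import Rotation as R
from bench import r, grab_frame, camera_params
def ray(p,u,v):
    d=np.array([(u-p['cx'])/p['fx'],(v-p['cy'])/p['fy'],1.0])
    return p['eye'],R.from_rotvec(p['attitude']).apply(d)
def onz(p,u,v,z):
    e,d=ray(p,u,v); return e+d*(z-e[2])/d[2]
def proj(p,X):
    c=R.from_rotvec(p['attitude']).inv().apply(np.asarray(X)-p['eye'])
    return np.array([p['fx']*c[...,0]/c[...,2]+p['cx'],p['fy']*c[...,1]/c[...,2]+p['cy']]).T
def tri(l):
    A=np.zeros((3,3));b=np.zeros(3)
    for p,u,v in l:
        e,d=ray(p,u,v);d=d/np.linalg.norm(d);M=np.eye(3)-np.outer(d,d);A+=M;b+=M@e
    X=np.linalg.solve(A,b)
    return X,[np.linalg.norm(proj(p,X)-[u,v]) for p,u,v in l]
def blobs(im,lo,hi,amin=15):
    hsv=cv2.cvtColor(im,cv2.COLOR_RGB2HSV)
    m=cv2.inRange(hsv,np.array(lo),np.array(hi))
    n,_,s,c=cv2.connectedComponentsWithStats(m)
    return [(c[i].round(1),s[i]) for i in range(1,n) if s[i][4]>=amin]
E
python3 - <<'E'
from h import *
t=cv2.imread('pics/top0.png');s=cv2.imread('pics/side0.png')
for n,im in(('top',t),('side',s)):
    for c,st in blobs(im[:,:,::-1],(105,120,60),(125,255,255)): print(n,c,st)
cv2.imwrite('pics/tc.png',cv2.resize(t[100:225,225:350],None,fx=4.8,fy=4.8,interpolation=cv2.INTER_CUBIC))
cv2.imwrite('pics/sc.png',cv2.resize(s[120:230,295:415],None,fx=5,fy=5,interpolation=cv2.INTER_CUBIC))
E
```

```text
top [353.5  91.8] [344  61  22  60 883]
top [249.7 148.4] [243 141  15  15 167]
top [594.5 162. ] [586 160  17   5  25]
top [562.7 169.1] [559 168   8   3  15]
top [426.  184.2] [420 178  13  13 139]
top [617.1 214.2] [615 213   5   4  17]
top [631.1 245.2] [629 243   5   5  19]
side [92.6 30.5] [ 86  25  13  13 120]
side [39.6 63.3] [   0   29   67   75 1552]
side [ 33.7 111.6] [ 26 106  15  13 140]
side [347.7 117.4] [335 114  26   7  87]
side [356.8 134.6] [352 130  11  10  98]
side [462.8 212.8] [459 210   8   7  45]
side [436.3 214.7] [435 213   4   5  15]
side [445.5 234.6] [ 409  218   74   29 1075]
side [346.3 285.4] [339 278  15  16 194]
side [382.  336.6] [380 334   5   6  18]
```

View pics/tc.png

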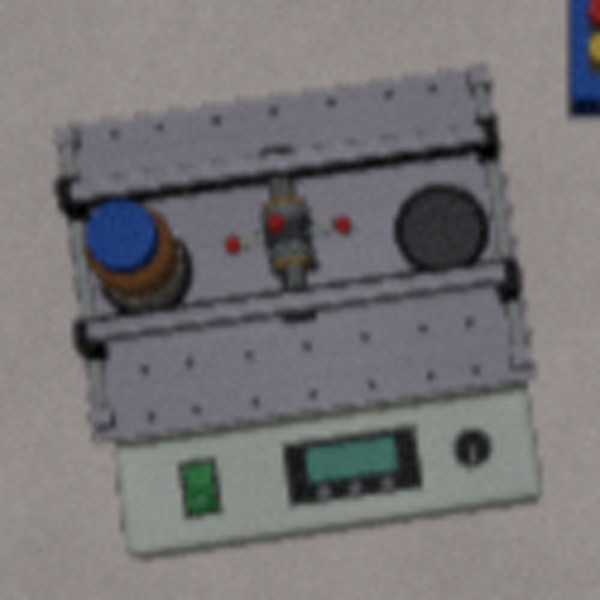

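View pics/sc.png

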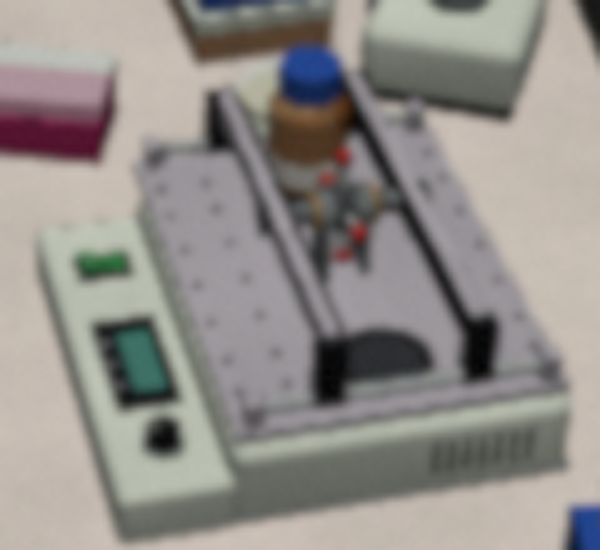

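```bash
python3 - <<'E'
from h import *
T=camera_params('top');S=camera_params('side')
t=cv2.imread('pics/top0.png')
print('new cap top', onz(T,426,184.2,.1), 'tri',tri([(T,426,184.2),(S,346.3,285.4)]))
print('on cap', onz(T,249.7,148.4,.21),'tri',tri([(T,249.7,148.4),(S,356.8,134.6)]))
f=lambda x,y:(225+x/4.8-.4,100+y/4.8-.4)
m=onz(T,*f(441,228),.11); print('mat',m)
rk=onz(T,*f(199,487),.066); print('rocker',rk)
for n,(x,y) in dict(fr=(540,495),fl=(135,555),pl=(100,438),pr=(530,370),bl=(60,130),br=(485,70)).items():
    print(n,onz(T,*f(x,y),.06 if n[0]=='f' else .11))
for n,(x,y) in dict(L=(232,244),U=(275,223),Rr=(343,225)).items(): print(n,onz(T,*f(x,y),.165))
hsv=cv2.cvtColor(t,cv2.COLOR_BGR2HSV)
for c,st in blobs(t[:,:,::-1],(0,130,80),(8,255,255),3)+blobs(t[:,:,::-1],(172,130,80),(180,255,255),3): print(c,st)
E
```

```text
new cap top [ 0.49521159 -0.3804606   0.1       ] tri (array([ 0.49515827, -0.38158281,  0.09524972]), [np.float64(0.20447625021108595), np.float64(0.2526058168549088)])
on cap [0.61576931 0.25115135 0.21      ] tri (array([0.61639845, 0.25199621, 0.2046119 ]), [np.float64(0.18498704533462249), np.float64(0.1657386607357052)])
mat [0.63997139 0.01999077 0.11      ]
rocker [0.44764289 0.21233671 0.066     ]
fr [ 0.43714058 -0.0533583   0.06      ]
fl [0.39596727 0.26302332 0.06      ]
pl [0.48138738 0.28222608 0.11      ]
pr [ 0.52775852 -0.04609912  0.11      ]
bl [0.72327952 0.31424299 0.11      ]
br [ 0.76513293 -0.01639504  0.11      ]
L [0.61754712 0.17529751 0.165     ]
U [0.63293756 0.14319165 0.165     ]
Rr [0.63046348 0.09254611 0.165     ]
[473.8  20.7] [463  10  23  22 374]
[360.7  62.5] [360  60   3   6  14]
[349.9  78.4] [348  76   4   5  14]
[360.9  86.7] [360  85   3   4   9]
[349.8 101.6] [349  99   3   6  15]
[360.8 109.6] [360 107   3   6  15]
[281.5 146. ] [281 145   2   3   6]
[295.8 146.2] [295 146   3   2   4]
[273.7 150.3] [273 150   2   2   3]
[526.8 177.8] [518 169  19  19 256]
[458.7 184.1] [450 177  18  17 178]
[453.2 215.3] [444 208  18  17 187]
[610.3 245.6] [609 244   4   4  14]
[476.5  30.5] [475  30   4   2   4]
[359.   62.5] [359  61   1   4   4]
[348.2  76.8] [348  76   2   3   4]
[360.9  85.9] [359  84   5   5   9]
[348.  101.5] [348 100   1   4   4]
[351.7 101. ] [351 100   2   3   3]
[359.  109.5] [359 108   1   4   4]
[362.6 110. ] [362 108   2   5   5]
[272.3 150.7] [272 150   2   2   3]
[453.  190.2] [452 189   3   3   4]
[454.  221.7] [453 221   3   2   3]
```

```bash
cat >> h.py <<'E'
# pose: x,y,z (m), psi = world azimuth of tool y axis (tool z down; tool x = ccw tangent of it)
def pose():
    o=r.get_obs(); M=R.from_rotvec(o['orientation']).as_matrix()
    return np.array([*o['tcp_pos'],np.arctan2(M[1,1],M[0,1])]),o,M
def rows(p,way,f):
    """way: list of world poses (one per row) -> printed rounded rows"""
    p=np.array(p,float);out=[]
    for w in way:
        c,s=np.cos(p[3]),np.sin(p[3])
        ty=np.array([c,s]);tx=np.array([-s,c])
        d=(np.array(w[:2])-p[:2])*1000
        a,b=round(d@tx),round(d@ty); dz=round(-(w[2]-p[2])*1000); tw=round(-(w[3]-p[3]),3)
        out.append(f"{f} {a} {b} {dz} {tw:g}")
        p[:2]+=(a*tx+b*ty)/1000;p[2]-=dz/1000;p[3]-=tw
    for i in range(0,len(out),8): print('; '.join(out[i:i+8]))
    return p
def arc(p,q,n):
    """polar interpolation"""
    r0,a0=np.hypot(*p[:2]),np.arctan2(p[1],p[0]);r1,a1=np.hypot(*q[:2]),np.arctan2(q[1],q[0])
    W=[]
    for i in range(1,n+1):
        t=i/n;rr=r0+(r1-r0)*t;a=a0+(a1-a0)*t
        W.append([rr*np.cos(a),rr*np.sin(a),p[2]+(q[2]-p[2])*t,p[3]+(q[3]-p[3])*t])
    return W
def lin(p,q,n): return [list(np.array(p)+(np.array(q)-np.array(p))*i/n) for i in range(1,n+1)]
E
python3 - <<'E'
from h import *
p,o,M=pose();print(p,M.round(3)[:,2])
a=np.arctan2(-.381,.495)
up=p.copy();up[2]=.33
q=[.485,-.373,.26,a]
rows(p,lin(p,up,2)+arc(up,q,22),0)
E
```

```text
[0.21143878 0.64056536 0.23053901 1.2520182 ] [-0.    -0.001 -1.   ]
0 0 0 -50 -0; 0 0 0 -49 -0; 0 -58 -5 3 0.087; 0 -58 -6 3 0.086; 0 -58 -5 3 0.087; 0 -57 -5 3 0.087; 0 -57 -6 3 0.087; 0 -57 -5 4 0.086
0 -57 -5 3 0.087; 0 -56 -6 3 0.087; 0 -57 -5 3 0.087; 0 -56 -5 3 0.086; 0 -55 -5 4 0.087; 0 -56 -6 3 0.087; 0 -55 -5 3 0.086; 0 -55 -5 3 0.087
0 -55 -5 3 0.087; 0 -54 -6 3 0.087; 0 -54 -5 4 0.086; 0 -54 -5 3 0.087; 0 -54 -5 3 0.087; 0 -53 -5 3 0.087; 0 -54 -5 3 0.086; 0 -53 -5 4 0.087
```

Request:
{"api": "carry_out", "payload": {
  "motion": "0 0 0 -50 0; 0 0 0 -50 0; 0 -58 -5 3 0.087; 0 -58 -6 3 0.086; 0 -58 -5 3 0.087; 0 -57 -5 3 0.087; 0 -57 -6 3 0.087; 0 -57 -5 4 0.086"
}}

```text
clock: 1.15
tcp_pos: [0.4902, 0.4385, 0.3119]
orientation: [-1.283, -2.867, 0.0]
contact_force: [-0.1, 0.4, -0.1]
grip_width: 0.0852
```

```bash
python3 - <<'E'
from h import *
p,o,M=pose();print(p,o['joints'].round(3),o['clock'])
E
```

```text
[0.49024455 0.43850563 0.31190066 0.72911589] [-0.992  0.394  0.233  1.514 -0.094  1.245 -0.017] 1.15
```

Request:
{"api": "carry_out", "payload": {
  "motion": "0 -57 -5 3 0.087; 0 -56 -6 3 0.087; 0 -57 -5 3 0.087; 0 -56 -5 3 0.086; 0 -55 -5 4 0.087; 0 -56 -6 3 0.087; 0 -55 -5 3 0.086; 0 -55 -5 3 0.087"
}}

```text
clock: 2.15
tcp_pos: [0.6344, 0.0228, 0.2869]
orientation: [-2.182, -2.26, 0.0]
contact_force: [0.7, 0.6, -1.1]
grip_width: 0.0855
```

```bash
cat >> h.py <<'E'
import pickle
def shot(name,tag):
    p=camera_params(name);im=grab_frame(name)
    cv2.imwrite(f'pics/{tag}.png',im[:,:,::-1]);pickle.dump(p,open(f'pics/{tag}.pkl','wb'));return im,p
def load(tag): return cv2.imread(f'pics/{tag}.png')[:,:,::-1],pickle.load(open(f'pics/{tag}.pkl','rb'))
E
python3 - <<'E'
from h import *
p,o,M=pose();print(p,o['joints'].round(3),o['clock'])
im,c=shot('wrist','w2');print(c['eye'])
E
```

```text
[0.6344021  0.0227741  0.28690261 0.03523466] [-0.5    0.393  0.499  1.618 -0.199  1.182  0.078] 2.15
[0.63118012 0.09066695 0.43034607]
```

View pics/w2.png

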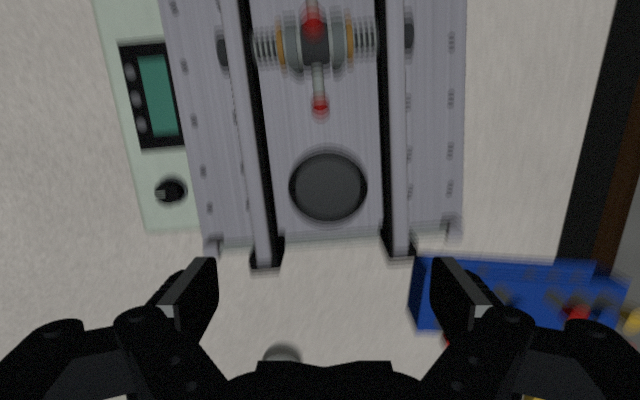

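The wrist view, slightly motion-blurred, shows the mat at (328,187), the near ball at (321,107), the hub around (315,45), and the dial at (171,191).

```bash
python3 - <<'E'
from h import *
im,c=load('w2')
print('mat',onz(c,328,187.5,.11)); print('dial',onz(c,171,191,.078))
print('bars front inner top',onz(c,262,187,.178),onz(c,383,187,.178))
E
```

```text
mat [0.63765587 0.0138106  0.11      ]
dial [ 0.47834839 -0.00311147  0.078     ]
bars front inner top [0.58822199 0.02882528 0.178     ] [0.67629977 0.03189351 0.178     ]
```

Request:
{"api": "carry_out", "payload": {
  "motion": "0 -55 -5 3 0.087; 0 -54 -6 3 0.087; 0 -54 -5 4 0.086; 0 -54 -5 3 0.087; 0 -54 -5 3 0.087; 0 -53 -5 3 0.087; 0 -54 -5 3 0.086; 0 -40 -5 4 0.087"
}}

```text
clock: 3.2
tcp_pos: [0.4906, -0.3641, 0.2612]
orientation: [2.822, 1.381, -0.001]
contact_force: [0.5, -1.2, 0.1]
grip_width: 0.0849
```

```bash
python3 - <<'E'
from h import *
p,o,M=pose();print(p,o['joints'].round(3),o['clock'])
im,c=shot('wrist','w3');print(c['eye'])
E
```

```text
[ 0.49059606 -0.3641415   0.26123724 -0.66063078] [-0.012  0.416  0.743  1.719 -0.307  1.127  0.161] 3.2
[ 0.53162756 -0.31049357  0.40461984]
```

View pics/w3.png

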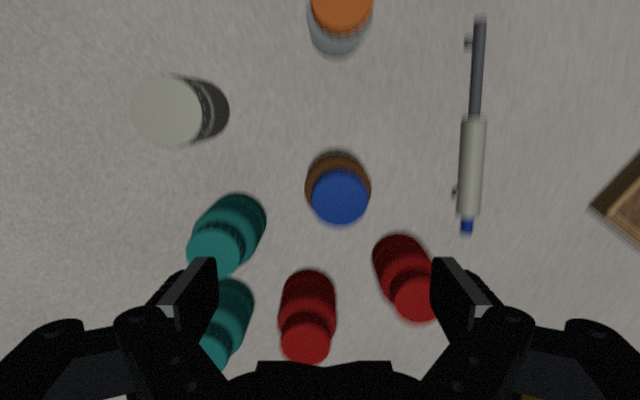

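```bash
python3 - <<'E'
from h import *
im,c=load('w3');p,o,M=pose()
B=blobs(im,(105,120,60),(125,255,255),500);print(B)
u,v=B[0][0]
X=onz(c,u,v,.108);print('cap',X)
T,S=camera_params('top'),camera_params('side')
print(tri([(c,u,v),(T,426,184.2),(S,346.3,285.4)]))
for n,(a,b,z) in dict(red1=(415,296,.105),red2=(305,338,.105),turq=(214,248,.105),jar=(167,110,.09),clear=(342,5,.12)).items():
    Y=onz(c,a,b,z);d=Y-X;ps=p[3]
    print(n,Y.round(3),'tang %.3f rad %.3f'%(d[:2]@[-np.sin(ps),np.cos(ps)],d[:2]@[np.cos(ps),np.sin(ps)]))
E
```

```text
[(array([338.9, 197.2]), array([ 311,  170,   57,   55, 2366], dtype=int32))]
cap [ 0.49292722 -0.38180796  0.108     ]
(array([ 0.49378369, -0.38283541,  0.09791752]), [np.float64(2.8216446989474977), np.float64(0.7026715446999269), np.float64(0.266661850825299)])
red1 [ 0.491 -0.504  0.105] tang -0.097 rad 0.074
red2 [ 0.38  -0.476  0.105] tang -0.144 rad -0.030
turq [ 0.374 -0.351  0.105] tang -0.050 rad -0.112
jar [ 0.421 -0.234  0.09 ] tang 0.071 rad -0.148
clear [ 0.583 -0.266  0.12 ] tang 0.146 rad -0.001
```

```bash
python3 - <<'E'
from h import *
p,o,M=pose()
rows(p,lin(p,[.4935,-.382,.16,p[3]],8),0)
E
```

```text
0 -1 2 13 -0; 0 0 2 12 -0; 0 -1 1 13 -0; 0 -1 2 13 -0; 0 -1 2 12 -0; 0 0 2 13 -0; 0 -1 2 12 -0; 0 -1 1 13 -0
```

Request:
{"api": "carry_out", "payload": {
  "motion": "0 -2 5 30 0; 0 -2 5 30 0; 0 -2 4 30 0; 0 0 0 11 0; 0 0 0 0 0; 0 0 0 0 0; 0 0 0 0 0; 0 0 0 0 0"
}}

```text
clock: 4.25
tcp_pos: [0.5001, -0.3754, 0.161]
orientation: [2.818, 1.387, 0.001]
contact_force: [-0.2, -0.7, 0.0]
grip_width: 0.0852
```

```bash
python3 - <<'E'
from h import *
p,o,M=pose();print(p,o['clock'])
im,c=shot('wrist','w4')
B=blobs(im,(105,120,60),(125,255,255),500);print(B)
u,v=B[0][0]; print(onz(c,u,v,.108))
im3,c3=load('w3')
print(tri([(c,u,v),(c3,338.9,197.2)]))
T,S=camera_params('top'),camera_params('side')
print(tri([(c,u,v),(T,426,184.2),(S,346.3,285.4)]))
E
```

```text
[ 0.50008373 -0.37544706  0.16098937 -0.65590561] 4.25
[(array([322.3, 234.1]), array([ 281,  196,   84,   78, 5117], dtype=int32))]
[ 0.49425698 -0.38097186  0.108     ]
(array([ 0.49124145, -0.38486721,  0.09517714]), [np.float64(0.042453379441216896), np.float64(0.029562939974172038)])
(array([ 0.49390825, -0.38271461,  0.09813759]), [np.float64(3.5789300106475985), np.float64(0.6600246256312902), np.float64(0.32728549002394053)])
```

View pics/w4.png

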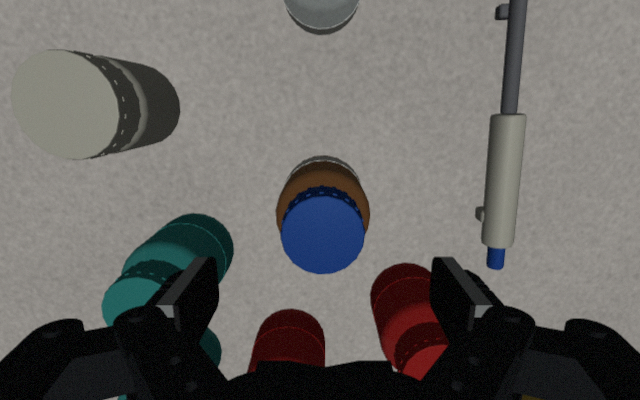

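```bash
python3 - <<'E'
from h import *
im,c=load('w4');p,o,M=pose()
A=R.from_rotvec(c['attitude']).as_matrix();print(c['eye'],A[:,2].round(3))
hsv=cv2.cvtColor(im,cv2.COLOR_RGB2HSV)
print(hsv[232,270:375:3].tolist())
for X in ([.494,-.381,.108],[.494,-.381,.082],[.494,-.381,0]): print(proj(c,np.array(X)))
q=[(X:=np.array([.494+.025*np.cos(t),-.381+.025*np.sin(t),.108])) for t in np.linspace(0,6.28,60)]
P=proj(c,np.array(q));print(P.min(0),P.max(0))
m=cv2.inRange(hsv,(105,120,100),(125,255,255)); cs,_=cv2.findContours(m,cv2.RETR_EXTERNAL,cv2.CHAIN_APPROX_NONE)
k=max(cs,key=cv2.contourArea);print(cv2.boundingRect(k),cv2.fitEllipse(k))
print(proj(c,np.array(p[:3])), [onz(c,323,231,z) for z in (.1,.108)])
E
```

```text
[ 0.54065029 -0.32165359  0.30447143] [-0.163 -0.215 -0.963]
[[19, 14, 148], [25, 10, 146], [19, 14, 147], [15, 37, 111], [111, 193, 102], [110, 187, 116], [110, 193, 115], [110, 186, 115], [110, 185, 113], [110, 196, 113], [111, 183, 113], [110, 184, 115], [110, 179, 117], [110, 180, 116], [110, 195, 114], [110, 184, 115], [110, 188, 114], [110, 183, 117], [110, 176, 120], [110, 185, 116], [111, 186, 114], [110, 187, 117], [111, 179, 117], [110, 177, 117], [110, 180, 115], [110, 184, 115], [110, 188, 115], [109, 195, 114], [110, 192, 113], [110, 179, 118], [111, 182, 115], [110, 192, 110], [18, 25, 122], [15, 14, 143], [17, 12, 143]]
[321.98368824 234.38552014]
[322.1117451 220.1742429]
[322.38165555 190.2205765 ]
[279.48557015 193.28669714] [364.45728392 272.95935866]
(281, 197, 83, 77) ((322.3819580078125, 234.8969268798828), (75.95726776123047, 81.12950134277344), 89.63035583496094)
[324.60582002 260.46563423] [array([ 0.4939409 , -0.38204978,  0.1       ]), array([ 0.49576842, -0.37968677,  0.108     ])]
```

Request:
{"api": "carry_out", "payload": {
  "motion": "0 -8 -1 20 0; 0 0 0 25 0; 0 0 0 20 0; 0 0 0 10 0; 0 0 0 8 0; 0 0 0 0 0; 1 0 0 0 0; 1 0 0 0 0",
  "newtons": 50
}}

```text
clock: 5.3
tcp_pos: [0.4945, -0.3813, 0.0779]
orientation: [2.818, 1.387, 0.001]
contact_force: [0.7, -0.6, -0.2]
grip_width: 0.0519
```

Request:
{"api": "carry_out", "payload": {
  "motion": "1 0 0 0 0; 1 0 0 0 0; 1 0 0 0 0; 1 0 0 0 0; 1 0 0 0 0; 1 0 0 -4 0; 1 0 0 -10 0; 1 0 0 -15 0",
  "newtons": 50
}}

```text
clock: 6.3
tcp_pos: [0.4937, -0.3808, 0.1066]
orientation: [-2.818, -1.387, 0.001]
contact_force: [0.0, 0.7, -2.1]
grip_width: 0.0487
```

```bash
python3 - <<'E'
from h import *
p,o,M=pose();print(p,o['clock'],o['grip_width'],o['contact_force'])
im,c=shot('wrist','w5')
E
```

```text
[ 0.49367738 -0.3807742   0.10662867 -0.6560417 ] 6.3 0.04865954956247946 [ 0.04776907  0.70549942 -2.13554917]
```

View pics/w5.png

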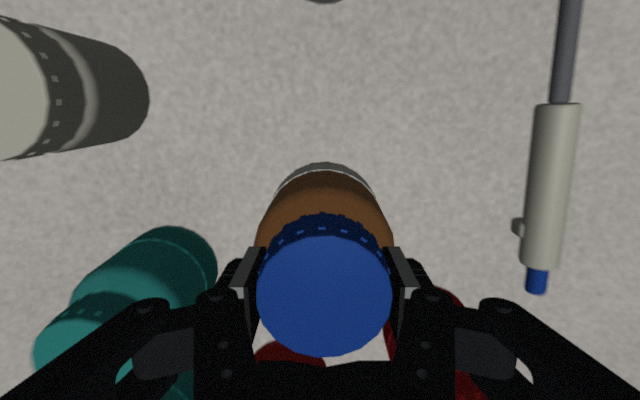

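```bash
python3 - <<'E'
from h import *
im,c=load('w5');p,o,M=pose()
print('cap',onz(c,325,294,.1366)-p[:3])
up=p.copy();up[2]=.21
q=[.652,-.085,.33,.13]
rows(p,lin(p,up,2)+arc(up,q,8),1)
E
```

```text
cap [-0.00043481  0.00204546  0.02753443]
1 0 0 -50 -0; 1 0 0 -51 -0; 1 41 3 -15 -0.098; 1 42 4 -15 -0.099; 1 42 5 -15 -0.098; 1 42 7 -15 -0.098; 1 42 8 -15 -0.098; 1 41 10 -15 -0.099
1 42 11 -15 -0.098; 1 42 12 -15 -0.098
```

Request:
{"api": "carry_out", "payload": {
  "motion": "1 0 0 -30 0; 1 0 0 -50 0; 1 41 3 -22 -0.098; 1 42 4 -20 -0.099; 1 42 5 -20 -0.098; 1 42 7 -20 -0.098; 1 42 8 -20 -0.098; 1 41 10 -20 -0.099"
}}

```text
clock: 7.35
tcp_pos: [0.6271, -0.1662, 0.3095]
orientation: [2.29, 2.15, 0.0]
contact_force: [0.3, -0.4, -2.3]
grip_width: 0.0484
```

Request:
{"api": "carry_out", "payload": {
  "motion": "1 42 11 -12 -0.098; 1 42 12 -10 -0.098; 1 0 0 0 0; 1 0 0 0 0; 1 0 0 0 0; 1 0 0 0 0; 1 0 0 0 0; 1 0 0 0 0"
}}

```text
clock: 8.35
tcp_pos: [0.6512, -0.0841, 0.3302]
orientation: [-2.073, -2.361, 0.0]
contact_force: [-0.8, 0.2, -1.9]
grip_width: 0.0487
```

```bash
python3 - <<'E'
from h import *
p,o,M=pose();print(p,o['clock'],o['grip_width'],o['contact_force'],o['joints'].round(2))
im,c=shot('wrist','w6')
E
```

```text
[ 0.65116848 -0.08406886  0.33022517  0.12959769] 8.35 0.04867202048299364 [-0.76976147  0.24690867 -1.90017937] [-0.33  0.41  0.51  1.5  -0.2   1.28  0.34]
```

View pics/w6.png

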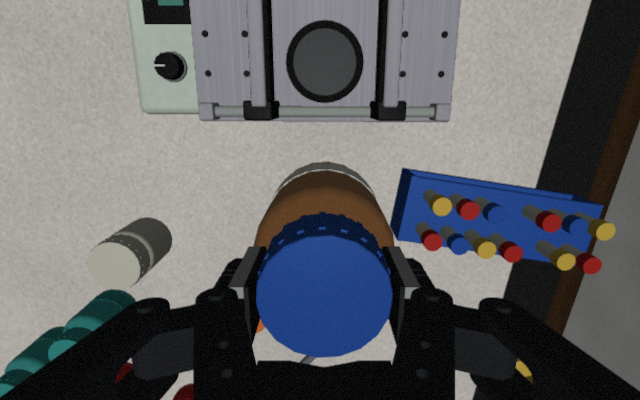

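```bash
python3 - <<'E'
from h import *
im,c=load('w6');p,o,M=pose()
g=cv2.cvtColor(im,cv2.COLOR_RGB2GRAY)
roi=g[8:108,274:374]; print(int(roi[50,50]),int(roi[50,3]),int(roi[50,14]))
m=cv2.inRange(roi,0,75); n,l,s,ce=cv2.connectedComponentsWithStats(m)
m=(l==l[50,50]).astype(np.uint8) if l[50,50] else m
cs,_=cv2.findContours(m,cv2.RETR_EXTERNAL,cv2.CHAIN_APPROX_NONE)
k=max(cs,key=cv2.contourArea);e=cv2.fitEllipse(k);print(cv2.boundingRect(k),e)
u,v=e[0][0]+274,e[0][1]+8
X=onz(c,u,v,.11);print('mat',X)
T=camera_params('top');S=camera_params('side')
im0=cv2.imread('pics/top0.png',0)
print(tri([(c,u,v),(T,316.5,147.1)]), proj(T,X),proj(S,X))
# line of bar-end guide rod direction -> yaw
for a,b in (((262,5),(262,100)),((388,5),(388,100))): print(onz(c,*a,.178),onz(c,*b,.178))
a,b=onz(c,205,112,.13),onz(c,445,112,.13);print('yaw',np.arctan2(*(b-a)[[1,0]]))
# dial, platform corner
print('dial',onz(c,169,66,.078))
E
```

```text
69 136 22
(12, 12, 77, 83) ((50.260643005371094, 53.00516891479492), (76.09114837646484, 81.3398208618164), 179.84548950195312)
mat [0.63713305 0.0198466  0.11      ]
(array([0.63742972, 0.01934554, 0.11981843]), [np.float64(0.5884044935129541), np.float64(0.1405925002926093)]) [316.52700411 147.84931032] [370.94540069 191.36576162]
[0.58674736 0.04584817 0.178     ] [ 0.5923639  -0.02231034  0.178     ]
[0.68013657 0.05796206 0.178     ] [ 0.69222875 -0.00935057  0.178     ]
yaw 0.12905978650735114
dial [ 0.47667576 -0.00262053  0.078     ]
```

```bash
python3 - <<'E'
from h import *
p,o,M=pose()
q=[.638,.0187,.30,.129]
p2=rows(p,lin(p,q,4),1)
rows(p2,lin(p2,[.638,.0187,.195,.129],4),1)
E
```

```text
1 26 0 8 0; 1 26 0 7 0; 1 26 0 8 0.001; 1 26 0 7 -0
1 0 0 26 -0; 1 0 0 27 -0; 1 0 0 26 -0; 1 0 0 26 -0
```

Request:
{"api": "carry_out", "payload": {
  "motion": "1 40 0 10 0; 1 40 0 10 0; 1 24 0 10 0; 1 0 0 30 0; 1 0 0 30 0; 1 0 0 25 0; 1 0 0 15 0; 1 0 0 5 0"
}}

```text
clock: 9.4
tcp_pos: [0.6375, 0.0193, 0.1946]
orientation: [-2.072, -2.361, 0.001]
contact_force: [-0.3, 0.4, -2.8]
grip_width: 0.0488
```

```bash
python3 - <<'E'
from h import *
p,o,M=pose();print(p,o['clock'],o['grip_width'],o['contact_force'],o['joints'].round(2))
im,c=shot('wrist','w7');shot('side','s7')
cv2.imwrite('pics/s7c.png',cv2.resize(cv2.imread('pics/s7.png')[100:240,290:430],None,fx=4.2,fy=4.2,interpolation=cv2.INTER_CUBIC))
E
```

```text
[0.6375304  0.01930986 0.19463659 0.12996338] 9.4 0.04875428029756054 [-0.29605415  0.4133534  -2.79918877] [-0.45  0.48  0.45  1.71 -0.24  1.01  0.21]
```

View pics/w7.png

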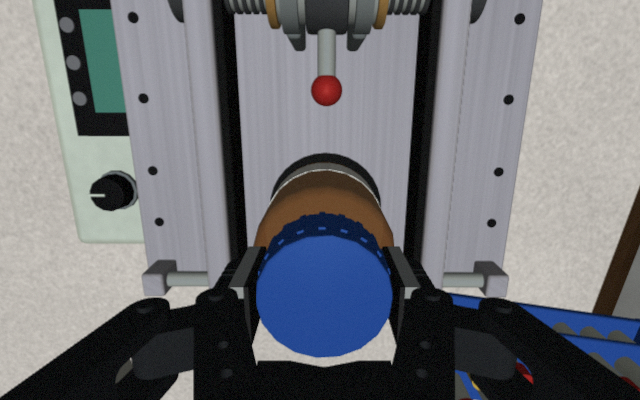

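View pics/s7c.png

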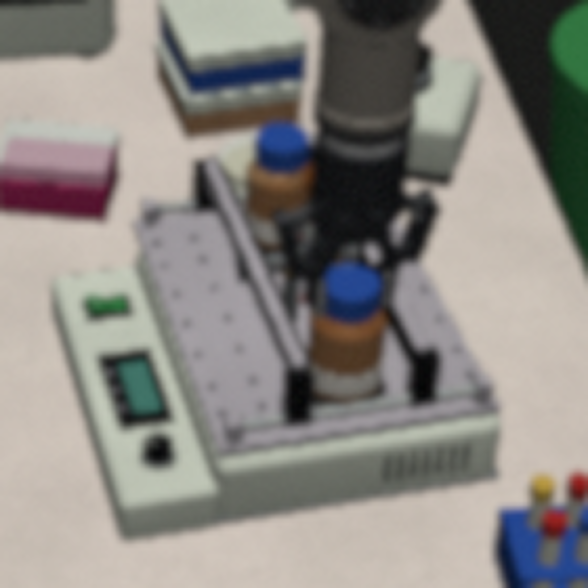

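In the wrist view the bottle sits centred between the bars. The mat's dark crescent, x 275–378, is centred on it at x≈326. Now I'll lower slowly.

Request:
{"api": "carry_out", "payload": {
  "motion": "1 0 0 2 0; 1 0 0 2 0; 1 0 0 1 0; 1 0 0 1 0; 1 0 0 0.5 0; 1 0 0 0 0; 1 0 0 0 0; 1 0 0 0 0"
}}

```text
clock: 10.5
tcp_pos: [0.6377, 0.0193, 0.1888]
orientation: [-2.073, -2.361, -0.0]
contact_force: [0.5, 0.8, -2.4]
grip_width: 0.0488
```

Request:
{"api": "carry_out", "payload": {
  "motion": "1 0 0 0.5 0; 1 0 0 0.5 0; 1 0 0 0.3 0; 1 0 0 0.2 0; 1 0 0 0 0; 1 0 0 0 0; 1 0 0 0 0; 1 0 0 0 0"
}}

```text
clock: 11.5
tcp_pos: [0.6379, 0.0192, 0.1882]
orientation: [2.072, 2.361, 0.001]
contact_force: [-3.0, 0.4, 5.0]
grip_width: 0.0488
```

Request:
{"api": "carry_out", "payload": {
  "motion": "0.6 0 0 0 0; 0.4 0 0 0 0; 0 0 0 0 0; 0 0 0 0 0; 0 0 0 0 0; 0 0 0 -20 0; 0 0 0 -40 0; 0 0 0 -50 0"
}}

```text
clock: 12.5
tcp_pos: [0.6374, 0.0192, 0.2992]
orientation: [-2.073, -2.361, 0.001]
contact_force: [0.8, -0.4, 0.5]
grip_width: 0.0856
```

```bash
python3 - <<'E'
from h import *
p,o,M=pose();print(p,o['clock'],o['grip_width'],o['contact_force'],o['joints'].round(2))
im,c=shot('wrist','w8')
E
```

```text
[0.63737795 0.01915819 0.29917689 0.12975813] 12.5 0.08562663359970976 [ 0.82014197 -0.4153365   0.47198249] [-0.48  0.39  0.48  1.59 -0.19  1.21  0.17]
```

View pics/w8.png

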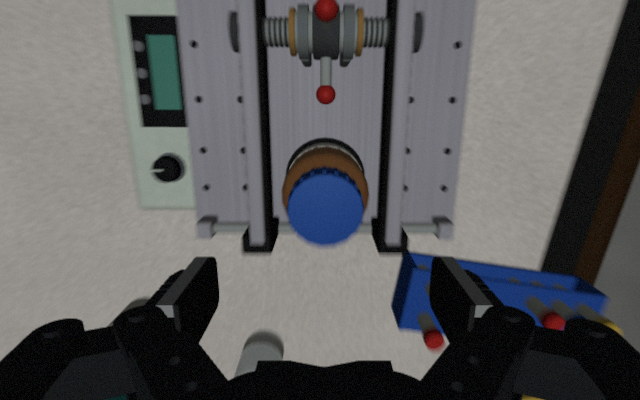

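```bash
cat >> h.py <<'E'
C=np.array([.6232,.1338,.165]);YAW=.129
XH=np.array([np.cos(YAW),np.sin(YAW),0]);YH=np.array([-np.sin(YAW),np.cos(YAW),0])
def loc(X): d=np.asarray(X)-np.array([C[0],C[1],0]);return np.array([d@XH,d@YH,d[2]])
def wor(l): return np.array([C[0],C[1],0])+l[0]*XH+l[1]*YH+np.array([0,0,l[2]])
def plane(c,u,v):
    e,d=ray(c,u,v);t=((C-e)@XH)/(d@XH);return e+t*d
def ballang(c,u,v):
    """angles (0 up, + towards -y) on circle r=.042, nearest to ray"""
    e,d=ray(c,u,v);A=np.linspace(-np.pi,np.pi,1440)
    P=np.array([wor([0,-.042*np.sin(a),.165+.042*np.cos(a)]) for a in A])
    d=d/np.linalg.norm(d);w=P-e;D=np.linalg.norm(w-np.outer(w@d,d),axis=1)
    o=np.argsort(D)[:1];i=o[0];
    loc=[(round(A[j],3),round(D[j]*1000,1)) for j in range(1,1439) if D[j]<D[j-1] and D[j]<D[j+1]]
    return loc
E
python3 - <<'E'
from h import *
im,c=load('w8')
B=blobs(im,(105,120,60),(125,255,255),1500);print(B[0])
print('cap',loc(onz(c,326.5,207,.218)),)
q=np.array([wor([.025*np.cos(t),-.115+.025*np.sin(t),.218]) for t in np.linspace(0,6.28,60)]);P=proj(c,q);print('expect',P.min(0),P.max(0))
print('red',blobs(im,(0,130,60),(8,255,255),40)[:6],blobs(im,(172,130,60),(180,255,255),40)[:4])
print(ballang(c,326,95),ballang(c,326,8))
# bars: top inner edges at z .178 local x at row 187
for u in (247,272,381,408): print(u,loc(onz(c,u,120,.178)))
E
```

```text
(array([324.9, 207.4]), array([ 287,  169,   77,   75, 4312], dtype=int32))
cap [ 9.59412647e-05 -1.14690299e-01  2.18000000e-01]
expect [288.41371801 170.04178214] [364.3003264  242.76042423]
red [(array([326.1,   8.9]), array([315,   0,  23,  21, 345], dtype=int32)), (array([325.5,  94.3]), array([317,  86,  18,  18, 242], dtype=int32)), (array([553.7, 321.8]), array([544, 315,  20,  15, 205], dtype=int32)), (array([433.7, 340. ]), array([425, 332,  19,  16, 214], dtype=int32))] []
[(np.float64(1.587), np.float64(1.2))] [(np.float64(-2.552), np.float64(0.1)), (np.float64(-0.146), np.float64(0.4))]
247 [-0.05748304 -0.06077055  0.178     ]
272 [-0.03933094 -0.06076526  0.178     ]
381 [ 0.03978866 -0.06074223  0.178     ]
408 [ 0.05938116 -0.06073652  0.178     ]
```

```bash
python3 - <<'E'
from h import *
p,o,M=pose();l=loc(p[:3]);print(l,p[3])
rows(p,[ [*wor([0,.03,.25]),.129] ],1)
E
```

```text
[ 0.00273907 -0.11637395  0.30745296] 0.12931168542138113
1 146 -3 57 0
```

Request:
{"api": "carry_out", "payload": {
  "motion": "1 0 0 0 0; 1 40 0 -5 0; 1 50 0 15 0; 1 50 0 20 0; 1 6 -1 15 0; 1 0 0 4 0; 1 0 0 0 0; 1 0 0 0 0"
}}

```text
clock: 13.55
tcp_pos: [0.6186, 0.1622, 0.2492]
orientation: [2.075, 2.358, 0.001]
contact_force: [-0.2, 0.2, -0.3]
grip_width: 0.0001
```

```bash
python3 - <<'E'
from h import *
p,o,M=pose();print(loc(p[:3]),p[3],o['clock'],o['grip_width'],o['contact_force'],o['joints'].round(2))
im,c=shot('wrist','w9')
print('red',blobs(im,(0,130,60),(8,255,255),40)[:6],blobs(im,(172,130,60),(180,255,255),40)[:4])
E
```

```text
[-0.00093742  0.02876752  0.24915196] 0.1274152534072768 13.55 0.00012494831921329455 [-0.17650998  0.20265229 -0.32925952] [-0.67  0.42  0.43  1.65 -0.19  1.11 -0.06]
red [(array([325.7, 188. ]), array([317, 179,  19,  18, 273], dtype=int32))] []
```

View pics/w9.png

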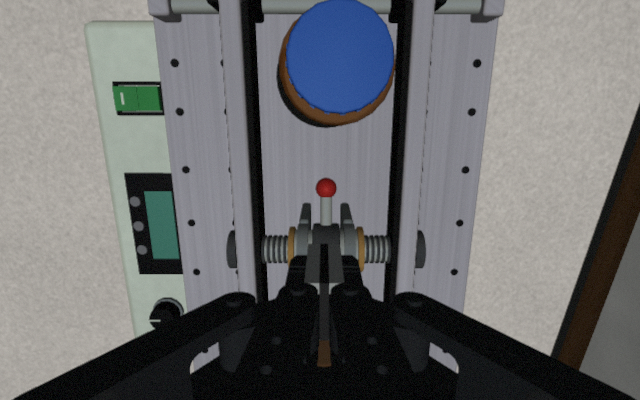

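```bash
python3 - <<'E'
from h import *
im,c=load('w9')
print(ballang(c,325.7,188.2))
P=plane(c,325.7,188.2)
print('twin cap',loc(onz(c,339,56,.218)))
print('rocker left/right ends',loc(onz(c,114,98,.069)),loc(onz(c,162,97,.066)))
print('platform edge',loc(onz(c,497,8,.11)),'hub?',loc(onz(c,325,248,.183)))
g=cv2.cvtColor(im,cv2.COLOR_RGB2GRAY)
print(g[150,215:290].tolist());print(g[150,370:450].tolist())
for u in (262,388): print(loc(onz(c,u,150,.152)),loc(onz(c,u,150,.178)))
E
```

```text
[(np.float64(-2.085), np.float64(0.4)), (np.float64(-1.535), np.float64(0.5))]
twin cap [0.00530949 0.11659464 0.218     ]
rocker left/right ends [-0.18460487  0.09968702  0.069     ] [-0.14393205  0.10047106  0.066     ]
platform edge [0.12260267 0.16064379 0.11      ] hub? [-0.00106233  0.00689772  0.183     ]
[135, 135, 136, 135, 136, 133, 134, 135, 134, 138, 139, 140, 139, 116, 117, 128, 136, 138, 134, 132, 133, 133, 135, 135, 133, 132, 133, 132, 134, 138, 128, 119, 99, 67, 34, 20, 20, 15, 15, 18, 5, 1, 7, 8, 14, 0, 88, 129, 132, 134, 136, 135, 140, 136, 135, 135, 136, 138, 141, 137, 138, 141, 140, 139, 134, 139, 138, 133, 137, 139, 138, 137, 135, 138, 136]
[131, 132, 131, 132, 136, 134, 131, 130, 132, 131, 132, 134, 129, 133, 130, 131, 131, 132, 131, 132, 112, 55, 0, 1, 1, 1, 13, 10, 20, 18, 19, 19, 14, 19, 68, 110, 124, 130, 139, 135, 133, 131, 135, 136, 137, 134, 135, 130, 137, 133, 134, 133, 123, 106, 124, 130, 133, 131, 132, 130, 126, 128, 135, 136, 135, 132, 134, 132, 134, 133, 133, 137, 137, 136, 134, 134, 134, 128, 124, 127]
[-0.04336923  0.06504443  0.152     ] [-0.03888683  0.06847854  0.178     ]
[0.04167268 0.06485369 0.152     ] [0.03696443 0.06830841 0.178     ]
```

Request:
{"api": "carry_out", "payload": {
  "motion": "1 0 1 32 0; 1 0 0 30 0; 1 0 0 0 0; 1 -10 0 0 0; 1 -8 0 0 0; 1 -8 0 0 0; 1 -8 0 0 0; 1 -8 0 0 0"
}}

```text
clock: 14.6
tcp_pos: [0.6243, 0.1223, 0.1865]
orientation: [-2.072, -2.361, -0.001]
contact_force: [-1.5, 3.2, 1.4]
grip_width: -0.0001
```

```bash
python3 - <<'E'
from h import *
p,o,M=pose();print(loc(p[:3]),p[3],o['clock'],o['contact_force'])
im,c=shot('wrist','w10')
print('red',blobs(im,(0,130,60),(8,255,255),40)[:6])
E
```

```text
[-0.00041369 -0.01156407  0.18653231] 0.13041996414526064 14.6 [-1.54239632  3.18525966  1.42802056]
red [(array([325.6, 151.3]), array([314, 143,  24,  18, 302], dtype=int32)), (array([326.3, 182.5]), array([309, 165,  36,  36, 944], dtype=int32))]
```

View pics/w10.png

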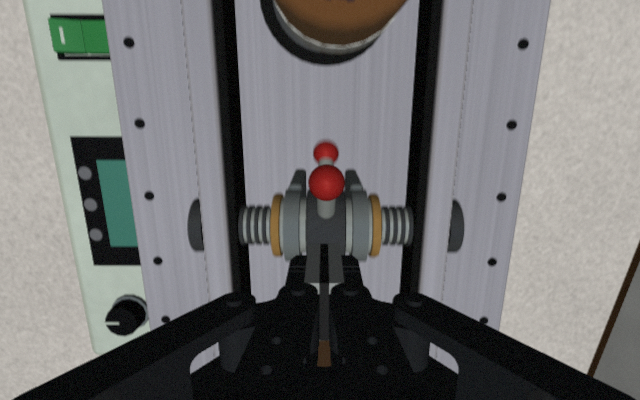

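```bash
python3 - <<'E'
from h import *
im,c=load('w10')
print(ballang(c,326.3,182.8),ballang(c,325.6,151.5))
E
```

```text
[(np.float64(-2.906), np.float64(0.2)), (np.float64(-0.683), np.float64(0.4))] [(np.float64(-2.347), np.float64(0.4)), (np.float64(-1.063), np.float64(0.6))]
```

Request:
{"api": "carry_out", "payload": {
  "motion": "1 0 0 -50 0; 1 31 0 0 0; 1 31 0 0 0; 1 0 0 25 0; 1 0 0 25 0; 1 -14 0 0 0; 1 -14 0 0 0; 1 -13 0 0 0"
}}

```text
clock: 15.65
tcp_pos: [0.6224, 0.1418, 0.1875]
orientation: [2.073, 2.359, 0.002]
contact_force: [0.4, 4.7, -0.7]
grip_width: 0.0001
```

Request:
{"api": "carry_out", "payload": {
  "motion": "1 -8 0 0 0; 1 -8 0 0 0; 1 -5 0 0 0; 1 -3 0 0 0; 1 0 0 0 0; 1 0 0 -50 0; 1 31 0 0 0; 1 34 0 0 0"
}}

```text
clock: 16.65
tcp_pos: [0.6167, 0.1826, 0.2368]
orientation: [2.074, 2.357, -0.0]
contact_force: [0.8, -0.0, 0.2]
grip_width: 0.0001
```

```bash
python3 - <<'E'
from h import *
p,o,M=pose();print(loc(p[:3]),p[3],o['clock'],o['contact_force'])
im,c=shot('wrist','w11')
print('red',blobs(im,(0,130,60),(8,255,255),40)[:6])
for b in blobs(im,(0,130,60),(8,255,255),40): print(b[0],ballang(c,*b[0]))
E
```

```text
[-1.74889376e-04  4.92415767e-02  2.36825672e-01] 0.12733871720740894 16.65 [ 0.84974388 -0.00244977  0.18381027]
red [(array([324.4, 219.5]), array([317, 215,  16,  10, 114], dtype=int32)), (array([324. , 353.1]), array([318, 342,  13,  23, 231], dtype=int32))]
[324.4 219.5] [(np.float64(-1.915), np.float64(0.6))]
[324.  353.1] [(np.float64(0.893), np.float64(2.1))]
```

View pics/w11.png

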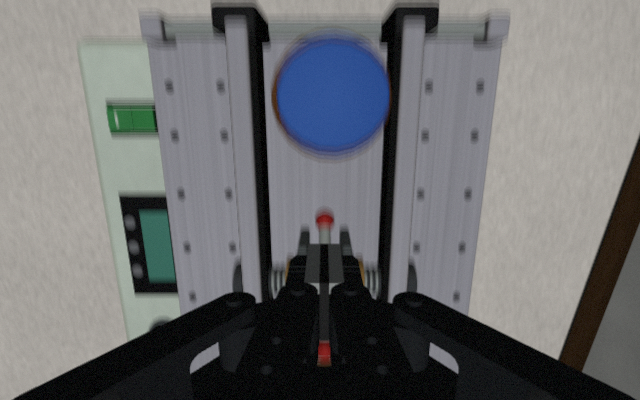

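Request:
{"api": "carry_out", "payload": {
  "motion": "1 0 0 25 0; 1 0 0 20 0; 1 -13 0 0 0; 1 -12 0 0 0; 1 -10 0 0 0; 1 -8 0 0 0; 1 -4 0 0 0; 1 0 0 0 0"
}}

```text
clock: 17.7
tcp_pos: [0.6225, 0.1366, 0.1914]
orientation: [2.073, 2.36, -0.0]
contact_force: [0.8, 0.4, 0.3]
grip_width: -0.0
```

```bash
cat > chk.py <<'E'
from h import *
import sys
p,o,M=pose();print(loc(p[:3]).round(4),o['clock'],o['contact_force'].round(2))
F=o['contact_force'];fy=F@YH;print('Fx',round(F@XH,2),'Fy',round(fy,2),'Fz',F[2].round(2))
im,c=shot('wrist',sys.argv[1])
for b in blobs(im,(0,130,60),(8,255,255),40): print(b[0],b[1][2:],ballang(c,*b[0]))
E
python3 chk.py w12
```

```text
[-0.0004  0.0029  0.1914] 17.7 [0.82 0.4  0.34]
Fx 0.87 Fy 0.3 Fz 0.34
[325.9 178. ] [ 31  31 691] [(np.float64(-2.408), np.float64(0.1)), (np.float64(-1.155), np.float64(0.4))]
```

View pics/w12.png

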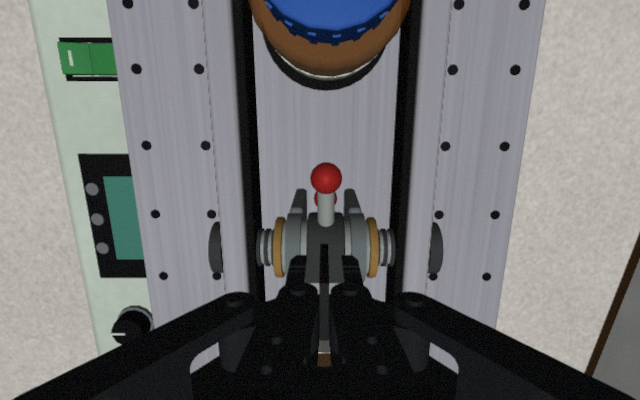

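Request:
{"api": "carry_out", "payload": {
  "motion": "1 -2 0 0 0; 1 -2 0 0 0; 1 -2 0 0 0; 1 -1 0 0 0; 1 -1 0 0 0; 1 -1 0 0 0; 1 0 0 0 0; 1 0 0 0 0"
}}

```text
clock: 18.75
tcp_pos: [0.6235, 0.1281, 0.1913]
orientation: [2.073, 2.361, -0.0]
contact_force: [-0.3, 2.3, 1.1]
grip_width: 0.0
```

```bash
python3 chk.py w13
```

```text
[-0.0004 -0.0057  0.1913] 18.75 [-0.28  2.31  1.11]
Fx 0.02 Fy 2.33 Fz 1.11
[326.3 173.5] [ 32  32 788] [(np.float64(-2.609), np.float64(0.1)), (np.float64(-0.923), np.float64(0.4))]
```

Request:
{"api": "carry_out", "payload": {
  "motion": "1 -0.5 0 0 0; 1 -0.5 0 0 0; 1 -0.5 0 0 0; 1 -0.5 0 0 0; 1 0 0 0 0; 1 0 0 0 0; 1 0 0 0 0; 1 0 0 0 0"
}}

```text
clock: 19.8
tcp_pos: [0.6238, 0.1263, 0.1913]
orientation: [2.072, 2.361, 0.0]
contact_force: [-0.3, 4.0, 1.1]
grip_width: -0.0002
```

```bash
python3 chk.py w14
```

```text
[-0.0004 -0.0075  0.1913] 19.8 [-0.27  4.03  1.14]
Fx 0.25 Fy 4.03 Fz 1.14
[325.9 172.4] [ 33  34 825] [(np.float64(-2.648), np.float64(0.1)), (np.float64(-0.884), np.float64(0.5))]
```

Request:
{"api": "carry_out", "payload": {
  "motion": "1 -0.5 0 0 0; 1 -0.5 0 0 0; 1 -0.5 0 0 0; 1 0 0 0 0; 1 0 0 0 0; 1 0 0 0 0; 1 0 0 0 0; 1 0 0 0 0"
}}

```text
clock: 20.85
tcp_pos: [0.6239, 0.1248, 0.1913]
orientation: [-2.073, -2.361, 0.0]
contact_force: [-1.0, 2.4, 2.2]
grip_width: -0.0003
```

```bash
python3 chk.py w15
```

```text
[-0.0004 -0.009   0.1913] 20.85 [-0.98  2.35  2.16]
Fx -0.67 Fy 2.46 Fz 2.16
[326.  170.1] [ 33  39 915] [(np.float64(-2.648), np.float64(0.1)), (np.float64(-0.867), np.float64(0.5))]
```

Request:
{"api": "carry_out", "payload": {
  "motion": "1 -0.5 0 0 0; 1 -0.5 0 0 0; 1 -0.5 0 0 0; 1 -0.5 0 0 0; 1 0 0 0 0; 1 0 0 0 0; 1 0 0 0 0; 1 0 0 0 0"
}}

```text
clock: 21.9
tcp_pos: [0.6242, 0.123, 0.1913]
orientation: [-2.072, -2.361, -0.0]
contact_force: [0.3, 3.8, 0.2]
grip_width: 0.0
```

```bash
python3 chk.py w16
```

```text
[-0.0004 -0.0108  0.1913] 21.9 [0.26 3.78 0.15]
Fx 0.75 Fy 3.71 Fz 0.15
[326.  167.2] [  34   43 1023] [(np.float64(-2.653), np.float64(0.1)), (np.float64(-0.845), np.float64(0.5))]
```

View pics/w16.png

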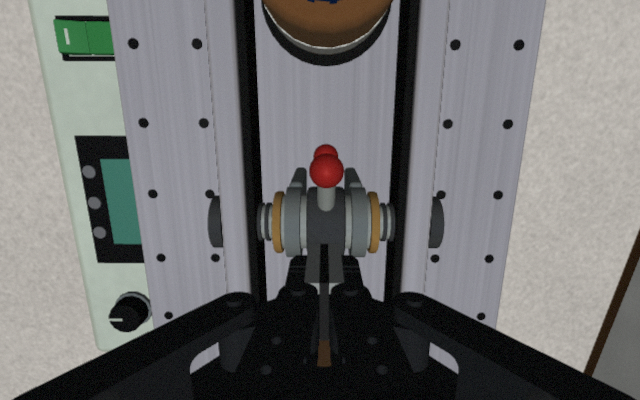

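Request:
{"api": "carry_out", "payload": {
  "motion": "1 -0.5 0 0 0; 1 -0.5 0 0 0; 1 -0.5 0 0 0; 1 -0.5 0 0 0; 1 0 0 0 0; 1 0 0 0 0; 1 0 0 0 0; 1 0 0 0 0"
}}

```text
clock: 22.95
tcp_pos: [0.6242, 0.122, 0.1911]
orientation: [-2.071, -2.361, -0.001]
contact_force: [0.1, 5.7, -0.3]
grip_width: 0.0
```

```bash
python3 - <<'E'
from h import *
_,c=load('w16');print(ballang(c,326.5,171))
E
python3 chk.py w17
```

```text
[(np.float64(-2.718), np.float64(0.2)), (np.float64(-0.801), np.float64(0.3))]
[-0.0005 -0.0118  0.1911] 22.95 [ 0.11  5.69 -0.32]
Fx 0.84 Fy 5.63 Fz -0.32
[326.3 165.8] [  34   46 1101] [(np.float64(-2.653), np.float64(0.1)), (np.float64(-0.836), np.float64(0.5))]
```

Request:
{"api": "carry_out", "payload": {
  "motion": "1 -0.5 0 0 0; 1 -0.5 0 0 0; 1 -0.5 0 0 0; 1 -0.5 0 0 0; 1 0 0 0 0; 1 0 0 0 0; 1 0 0 0 0; 1 0 0 0 0"
}}

```text
clock: 24.0
tcp_pos: [0.6242, 0.1213, 0.1909]
orientation: [-2.069, -2.361, -0.002]
contact_force: [-0.7, 9.0, -1.1]
grip_width: 0.0
```

```bash
python3 chk.py w18
```

```text
[-0.0006 -0.0126  0.1909] 24.0 [-0.68  9.   -1.08]
Fx 0.48 Fy 9.01 Fz -1.08
[326.7 165.1] [  35   48 1154] [(np.float64(-2.661), np.float64(0.1)), (np.float64(-0.823), np.float64(0.5))]
```

View pics/w18.png

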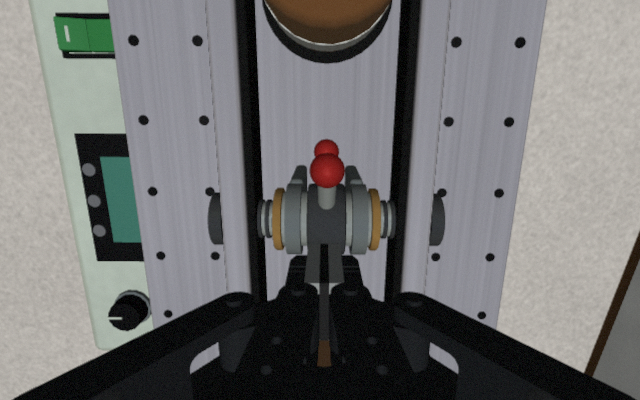

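Request:
{"api": "carry_out", "payload": {
  "motion": "1 -0.5 0 0 0; 1 -0.5 0 0 0; 1 -0.4 0 0 0; 1 0 0 0 0; 1 0 0 0 0; 1 0 0 0 0; 1 0 0 0 0; 1 0 0 0 0"
}}

```text
clock: 25.05
tcp_pos: [0.6242, 0.1208, 0.1908]
orientation: [-2.067, -2.361, -0.003]
contact_force: [-1.6, 10.3, -1.4]
grip_width: -0.0
```

```bash
python3 chk.py w19
```

```text
[-0.0007 -0.013   0.1908] 25.05 [-1.64 10.34 -1.45]
Fx -0.29 Fy 10.46 Fz -1.45
[326.9 164.6] [  34   49 1173] [(np.float64(-2.661), np.float64(0.1)), (np.float64(-0.814), np.float64(0.5))]
```

Request:
{"api": "carry_out", "payload": {
  "motion": "1 3 0 0 0; 1 4 0 0 0; 1 4 0 0 0; 1 0 0 -30 0; 1 0 0 -40 0; 1 25 -40 0 0; 1 25 -40 0 0; 1 0 0 0 0"
}}

```text
clock: 26.1
tcp_pos: [0.5351, 0.1691, 0.2613]
orientation: [-2.067, -2.363, 0.0]
contact_force: [1.0, -0.4, 0.0]
grip_width: -0.0001
```

```bash
python3 chk.py w20; python3 - <<'E'
from h import *
p,o,M=pose();rows(p,[[*wor([-.180,.100,.10]),.129]],1);print(p[3],o['joints'].round(2))
shot('top','t20')
cv2.imwrite('pics/t20c.png',cv2.resize(cv2.imread('pics/t20.png')[100:225,225:350],None,fx=4.8,fy=4.8,interpolation=cv2.INTER_CUBIC))
E
```

```text
[-0.0828  0.0463  0.2613] 26.1 [ 0.97 -0.41  0.03]
Fx 0.91 Fy -0.53 Fz 0.03
[429.8 214.1] [ 16  14 154] [(np.float64(-2.404), np.float64(0.8))]
[457.2 243.1] [ 22  21 334] [(np.float64(-3.041), np.float64(27.4)), (np.float64(-0.744), np.float64(0.3))]
1 55 -99 162 0.003
0.1315111898800669 [-0.76  0.27  0.42  1.82 -0.13  1.08 -0.16]
```

View pics/w20.png

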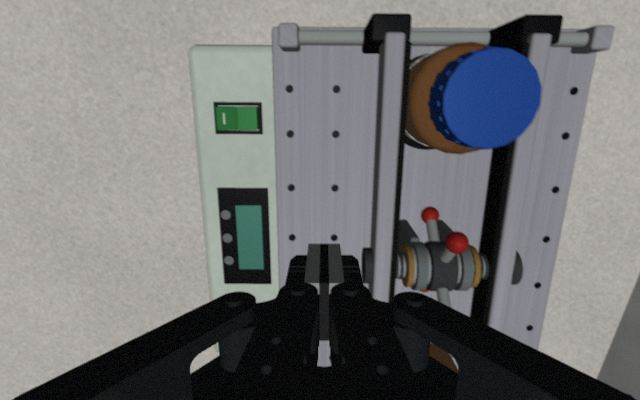

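View pics/t20c.png

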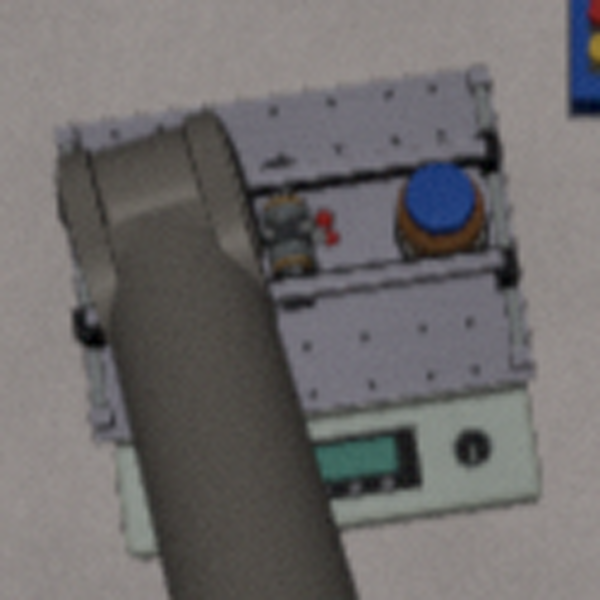

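```bash
python3 - <<'E'
from h import *
im,c=load('w20')
cv2.imwrite('pics/w20z.png',cv2.resize(im[20:180,360:570,::-1],None,fx=3.6,fy=3.6,interpolation=cv2.INTER_CUBIC))
for X in ([-.033,.115,.165],[-.033,.115,.178],[-.033,.115,.152],[.033,.115,.178],[0,.115,.182]): print(X,proj(c,wor(X)))
q=np.array([wor([.033*np.cos(t),.115+.033*np.sin(t),.182]) for t in np.linspace(0,6.28,60)]);P=proj(c,q);print('body top',P.min(0),P.max(0))
q=np.array([wor([.025*np.cos(t),.115+.025*np.sin(t),.218]) for t in np.linspace(0,6.28,60)]);P=proj(c,q);print('cap',P.min(0),P.max(0))
E
```

```text
[-0.033, 0.115, 0.165] [402.67874963 100.41388453]
[-0.033, 0.115, 0.178] [407.17439342 100.35576664]
[-0.033, 0.115, 0.152] [398.64582696 100.46602054]
[0.033, 0.115, 0.178] [514.83548856 100.79832932]
[0, 0.115, 0.182] [463.45833275 100.56176322]
body top [408.54389564  41.19125754] [518.83073899 155.19407288]
cap [440.61198678  46.95531555] [540.46780817 149.96374198]
```

View pics/w20z.png

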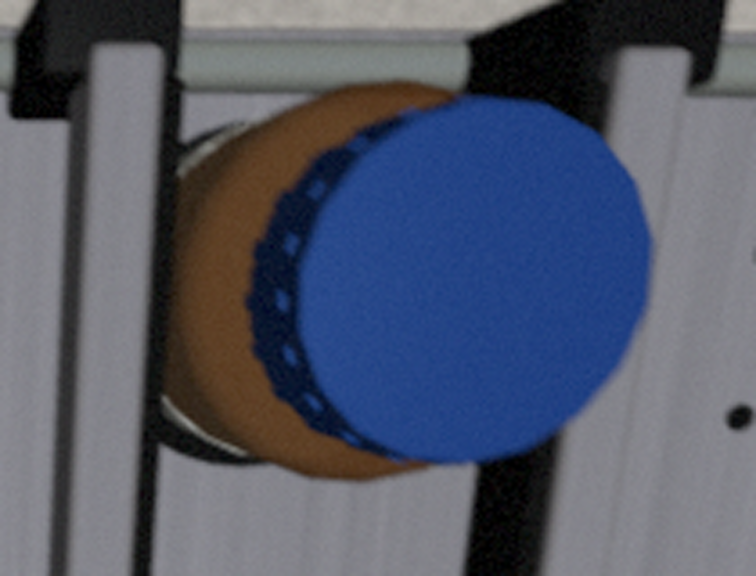

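Request:
{"api": "carry_out", "payload": {
  "motion": "1 28 -50 10 0; 1 27 -49 20 0; 1 0 0 40 0; 1 0 0 40 0; 1 0 0 35 0; 1 0 0 16 0; 1 0 0 0 0; 1 0 0 0 0"
}}

```text
clock: 27.2
tcp_pos: [0.4336, 0.2095, 0.1013]
orientation: [2.073, 2.36, 0.003]
contact_force: [0.0, 0.0, 0.2]
grip_width: 0.0001
```

```bash
python3 chk.py w21
```

```text
[-0.1783  0.0995  0.1013] 27.2 [0.02 0.05 0.2 ]
Fx 0.03 Fy 0.04 Fz 0.2
```

View pics/w21.png

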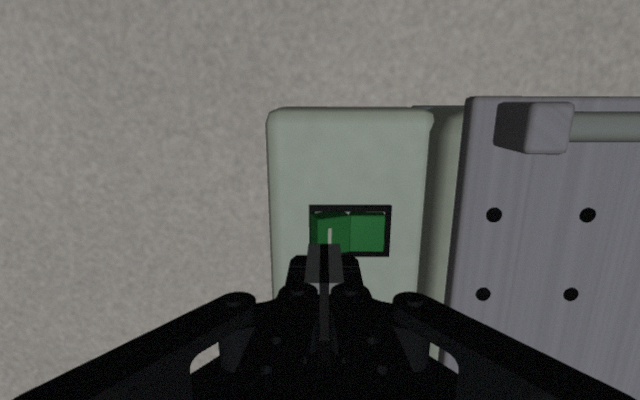

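```bash
python3 - <<'E'
from h import *
im,c=load('w21')
for u,v in ((313,212),(386,212),(388,254),(350,212)): print(u,v,loc(onz(c,u,v,.066)).round(4))
E
```

```text
313 212 [-0.1848  0.1113  0.066 ]
386 212 [-0.1464  0.1113  0.066 ]
388 254 [-0.1442  0.0874  0.066 ]
350 212 [-0.1653  0.1113  0.066 ]
```

Request:
{"api": "carry_out", "payload": {
  "motion": "1 0 0 14 0; 1 0 0 12 0; 1 0 0 2 0; 1 0 0 1.5 0; 1 0 0 1.5 0; 1 0 0 1.5 0; 1 0 0 1 0; 1 0 0 1 0"
}}

```text
clock: 28.25
tcp_pos: [0.4324, 0.2093, 0.0659]
orientation: [-2.073, -2.361, -0.0]
contact_force: [-4.7, -1.7, 14.4]
grip_width: -0.0
```

Request:
{"api": "carry_out", "payload": {
  "motion": "1 0 0 0.5 0; 1 0 0 0.3 0; 1 0 0 0 0; 1 0 0 0 0; 1 0 0 0 0; 1 0 0 0 0; 1 0 0 0 0; 1 0 0 0 0"
}}

```text
clock: 29.25
tcp_pos: [0.4324, 0.2093, 0.0659]
orientation: [-2.073, -2.36, -0.0]
contact_force: [-5.1, -1.2, 15.6]
grip_width: -0.0003
```

Request:
{"api": "carry_out", "payload": {
  "motion": "1 0 0 -10 0; 1 0 0 -30 0; 1 0 0 -50 0; 1 0 0 -60 0; 1 -40 -30 -20 0; 1 -40 0 0 0; 1 0 0 0 0; 1 0 0 0 0"
}}

```text
clock: 30.25
tcp_pos: [0.4132, 0.1266, 0.2352]
orientation: [2.073, 2.361, 0.001]
contact_force: [-0.2, -0.1, -0.3]
grip_width: 0.0001
```

```bash
python3 chk.py w22; python3 - <<'E'
from h import *
shot('side','s22')
cv2.imwrite('pics/s22c.png',cv2.resize(cv2.imread('pics/s22.png')[100:240,290:430],None,fx=4.2,fy=4.2,interpolation=cv2.INTER_CUBIC))
im,c=load('w22');print(proj(c,wor([-.165,.1,.066])),proj(c,C))
E
```

```text
[-0.2092  0.0199  0.2352] 30.25 [-0.19 -0.09 -0.3 ]
Fx -0.2 Fy -0.07 Fz -0.3
[629.4 188.3] [10 12 79] [(np.float64(-2.277), np.float64(3.0))]
[610.  271.9] [10  8 51] [(np.float64(2.207), np.float64(1.1))]
[377.54433286  86.17605118] [649.37134403 242.75593861]
```

View pics/w22.png

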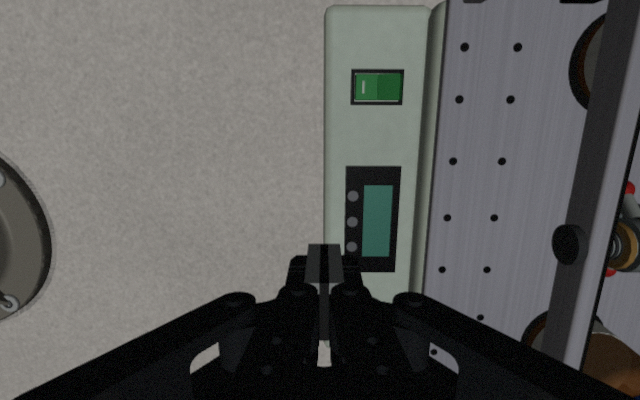

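View pics/s22c.png

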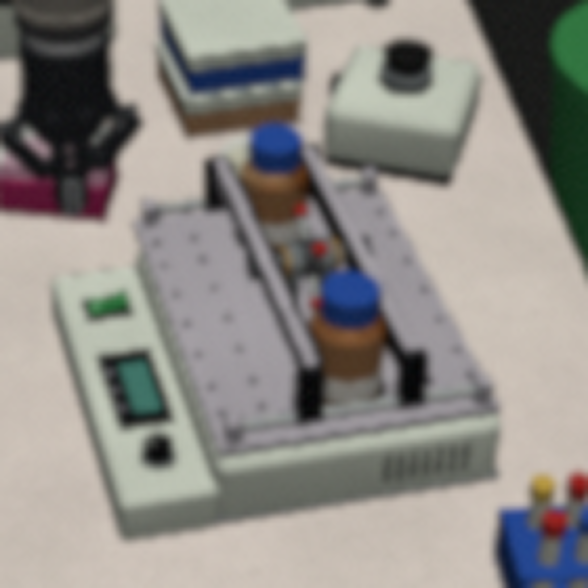

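```bash
python3 - <<'E'
import cv2,numpy as np
f=lambda n,y0,y1,x0,x1:cv2.resize(cv2.imread(f'pics/{n}.png')[y0:y1,x0:x1],(380,280),interpolation=cv2.INTER_CUBIC)
a=f('w20',92,144,205,275);b=f('w22',62,112,343,411)
c=f('s7',160,185,300,334);d=f('s22',160,185,300,334)
cv2.imwrite('pics/cmp.png',np.vstack([np.hstack([a,b]),np.hstack([c,d])]))
E
```

```text
(no output)
```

View pics/cmp.png

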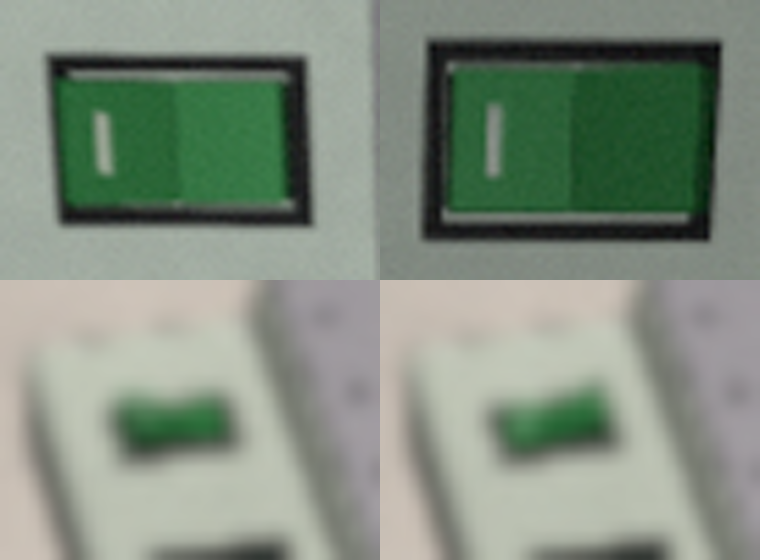

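The rocker flipped: its front end is now level and its rear end stands up. Both bottles stand upright between the bars, and the robot touches nothing, so I'll hand in.

```bash
python3 -c "
from bench import r
print(r.hand_in()); print(r.get_obs()['clock'])"
```

```text
the job is handed in; nothing more can be done
None
the job is handed in; nothing more can be done
```

The job is done and handed in at about 30 s of the 64 s allowed; no verdict was reported.

- **Bottle:** I lifted the second blue-capped amber bottle by its cap and lowered it slowly onto the empty mat, with about 8 N at contact. After release, the wrist camera put it within about 1 mm of the mat's centre.
- **Clamp bars:** I turned the sleeve from about 3.1 to about 7.1 rad in three finger strokes. I stopped at about 10.5 N on the ball, roughly 0.27 Nm, which I estimate as 17 N per bottle and bar. I worked that out from the wrist force and did not measure it directly. The first bottle stood about 5 mm off centre before; afterwards it was centred against the rubber.
- **Rocker:** I pressed it only after the clamping. I held it down with about 15 N on its stop, and the pictures show its front end level and its rear end raised, so it is on.
- **End state:** In the last pictures both bottles stand upright between the bars, with the gripper clear and its force reading at zero. I took no separate final picture of the rest of the bench, but no unexpected contact force showed up along the way.

Two checks disagreed along the way. One height estimate for the bottle's cap, from two wrist pictures, came out about 13 mm low because the first was taken while moving; the outline in the still picture matched the stated 108 mm. The mat's height triangulated to 120 mm instead of 110 mm, and the contact when setting the bottle down matched 110 mm.

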